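# Slide the needle box through the dry-store flap

### The job

Using only the fingertips, push the clear box of probe needles along the table, in through the orange flap of the clear dry store, far enough that it lies wholly inside, then draw the fingers out so that the flap swings shut behind it. The needle box must stay flat on the table the whole way: do not lift or tip it. Leave the other things on the table where they are.

Things in the scene. Friction and masses are not known exactly. Their poses are not given: they have to be found in the camera images.
- needle_box_center (a point): centre (11 mm above the table) of the loose clear box of probe needles with a white label: 59 mm (its x) by 71 mm (its y) by 22 mm high, about 55 g. It stands in front of the dry store, one of its 59 mm ends facing the flap, its y axis within 15 degrees of the inward direction
- doorway (a point): point on the table under the middle of the flap's hinge line, in the doorway of the dry store (a low clear box with dark metal posts, fixed). x leads level inward, y to the left as one looks inward, z up. 76 mm wide between posts (12 mm deep in x, 77 mm high), no sill: the box slides on the table itself
- hinge (a point): middle of the flap's hinge axle, a 6 mm rod across the doorway 70 mm above the table; same axes as doorway. 67 mm is clear below it. Upright fingers cannot pass the axle and the roof behind it; fingers leaning about 45 degrees, tips leading inward, reach about 30 mm past the doorway under it
- roof (a point): middle of the top of the store's clear roof, 80 mm above the table (underside 75 mm); same axes as doorway. The store runs from the doorway 145 mm inward and is 112 mm wide over its foot flanges; the rear pane's inner face is 137 mm inward of the doorway; the lane inside is 76 mm wide between clear panes
- mouth (a point): point on the table midway between the outer ends of two low blue guide fences, 60 mm in front of the doorway; same axes. The fences are 12 mm high and narrow from 58 mm either side of the middle here to 38 mm either side at the doorway posts
- flap (a joint): angle of the orange flap hanging from the axle: 0 = upright, shut; it swings only inward, to 1.4 rad. 50 g, 70 mm wide, ends 54 mm below the axle (16 mm above the table). A part pushed against it opens it (under 1 N); it rides on the part or fingers and falls shut in about 1 s once the needle box's rear end is over 25 mm inward of the doorway; nearer, the box props it open
- blue_box: flat blue box, 50x50x13 mm, a bystander; origin at the middle of its underside
- cap: round black lens cap, 33 mm across, 13 mm high, a bystander; origin at the middle of its underside
- tape: amber tape roll lying flat, 60 mm across, 16 mm high, a bystander; origin at the middle of its underside
- objective: pale metal microscope objective standing upright, 33 mm across, 57 mm high, a bystander; origin at the middle of its underside
- dropper: amber dropper bottle with black top, 39 mm across, 108 mm high, a bystander; origin at the middle of its underside
- jar: clear jar of swabs with blue lid, 54 mm across, 70 mm high, a bystander; origin at the middle of its underside
- grey_box: small grey flat box with clear lid, 45x62x16 mm, a bystander; origin at the middle of its underside
- needle_box: the same needle box; origin at the middle of its underside, axes as above
Things that resemble listed ones, but are neither listed nor needed, are in the scene too. What is shaped like the needle_box but green is not meant.

How it is judged:
On the way, in this order (a step that is already met when the one before it is completed fails the run):
1. the flap is pushed open (more than 0.4 rad) (value of joint flap above 0.4 rad), for 0.1 s.
2. the needle box is wholly behind the doorway (x of needle_box_center in the frame of doorway between 0.038 and 0.14 m and y of needle_box_center in the frame of doorway between -0.035 and 0.035 m), for 0.1 s.
At the end, for the whole second after the job is handed in: the needle box lies flat and at rest inside the dry store, wholly behind the doorway (centre more than 38 mm inward of it), and the flap hangs shut (below 0.08 rad) (all of step 2 and value of joint flap below 0.08 rad and angle between needle_box_center's own z axis and vertical below 0.1 rad and height (world z) of needle_box_center below 0.016 m and linear speed of needle_box below 0.02 m/s); the robot touches nothing.
It fails at once if the needle box is lifted more than about 8 mm off the table (height (world z) of needle_box_center above 0.019 m).
It fails at once if the needle box is tipped by more than 0.3 rad (angle between needle_box_center's own z axis and vertical above 0.3 rad).
It fails at once if one of the other listed things is moved more than 15 mm (distance of any of blue_box, cap, tape, objective, dropper, jar, grey_box from where it was at the start of the episode above 0.015 m).
It also fails if it takes over 48 s, if anything falls off the work surface, if the arm or the gripper's body presses on something with over 40 N, if the wrist force passes 120 N, or if a joint passes its speed limit or range.

### The arm

A 6-joint arm with a two-finger parallel gripper is mounted at the origin on a cart in front of the work surface, level with it; the furniture and walls round the work are solid. World frame = base frame: x ahead of the robot, y to its left, z up, the work surface at z = 0. Lengths are in m, angles in rad, forces in N, time in s.
With the tool pointing down it reaches from about 0.3 to 0.775 m from the base axis. Payload 14.6 kg.
Tool frame: the origin (TCP) lies on the centre line of the jaws, within the pads' length; the fingertips stand 11 mm ahead of it and the grasp point (between the pads) lies 8 mm behind it (robot.tcp_to_tips is the distance from the TCP to the fingertips, in m); z points along the fingers, y is the direction in which the jaws open and shut (so a half turn about z gives the same grasp; the last joint's range is limited). The gripper opens to 94 mm and grips with 3 to 60 N. Pads are 16 mm wide; open, the fingers measure 119 mm over their backs; the gripper's body (75 mm by 177 mm) begins 78 mm behind the grasp point.
Start: joints at [1.224, 0.3, 1.521, -0, 1.321, -0.067], TCP at [0.152, 0.529, 0.216] pointing down, gripper open.
Joint ranges: [-3.03, 3.03], [-0.79, 2.21], [0.23, 2.52], [-1.04, 4.18], [0, 3.07], [-2.55, 2.55]. Speed limits (rad/s): [2.22, 2.22, 2.57, 3.14, 3.14, 3.14].

### API

Orientations are given as a unit quaternion [x, y, z, w].
In Python, from workcell import readout, viewer, robot, models gives the robot as it stands.
- The arm moves only by the tool jog_arm, never from a script. Its argument "deltas" is a list that holds one entry, the list of rows, each a list of 7 numbers: the shift along the tool's x, y, z in m, then the turn, a rotation vector about the tool's x, y, z in rad, then the opening, from 0 (shut) to 1 (fully open). A call has 1 to 20 rows; each row is the pose to reach, as a shift and turn from the pose commanded when the call began, along the tool's axes at that moment; what a row does not reach only later rows make up. A row lasts 1/8 s, in which the tool goes at most 62.5 mm and 10.7 degrees, less where a joint would pass 70% of its speed; a pose out of reach is approached as far as the arm can. A call with a gripper value outside its range is refused whole. The fingers move at their own pace and stop on an object; "force" is the grip in N (left out, the last holds). Time passes only in rows, so rows that repeat a pose let the fingers close. It gives the time, the measured TCP pose, the force and the opening at its end, in the units of the state.
- readout.read_state(): the state, without advancing time (a new reading comes with each control period).
- viewer.snapshot(name): name is "scene" or "top"; returns the picture (480x640x3 uint8, blue, green, red); there is no depth.
- viewer.camera_model(name): a dict with "mtx" (3x3 intrinsics, pixels), "R" (3x3) and "t" (3): a world point X has camera coordinates R X + t. Camera axes: x right, y down, z forward; pixel columns grow to the right and rows downward; lengths in m; the calibration is good to about 2 mm. A picture is of the moment at which its call begins. camera_model takes no time and is no camera call.
- robot.sign_off(): hands the job in, once; it reports no verdict.
Trained networks look in the newest picture that a camera, given by its name, has taken for a name from the list of things; names that differ only in an ending like _2 or _b are one class to them, and where a whole thing is asked for, a point or a joint stands for the part that bears it (a point fixed in the world has none). Each returns a list of dicts, best first, with "conf" (0 to 1); they miss things now and then, are a little off and sometimes report something else, mostly with a low value. They report only what shows in the picture. A call takes as long as a camera call. They do not tell look-alikes from the thing itself.
- models.find_in(camera, label): "bbox" ([left, top, right, bottom] in pixels, round what is visible of it).
- models.spot_point(camera, label): "position" ([column, row] in pixels: a listed point, or the origin of a listed thing).
The state is a dict: "clock": time; "joints": joint angles; "joint_velocities": joint speeds; "effort": joint torques, N m; "tool_pos": TCP position; "orientation": TCP orientation; "wrist_force": force on the tool from outside, world axes, zero at the start; "torque": the same for the moment, N m; "gripper_width": opening from 0.0 (shut) to 1.0 (fully open).
Only numpy, scipy, OpenCV 4.12 (cv2) and the standard library are available. Lean on these libraries where they do the work, as an engineer would, in place of code of your own. Each camera call takes 0.05 s, during which the arm holds its last target.

## Working session

There is one attempt and no reset: what is moved stays moved. The work goes in short steps, Python scripts to look and compute and a tool call to move; the robot and the scene stay as the last step left them, time stands still between calls to the robot, and variables do not carry over. Pictures are saved under pics/ and viewed, and the job is handed in when it is done.

Besides the shell and the picture viewer there is one more tool, called after "Request:" as name(argument=value, ...), one argument or row to a line, values as JSON. jog_arm: Moves the arm, as the interface text tells. Its arguments: {"type":"object","properties":{"deltas":{"type":"array"},"force":{"type":"number"}},"required":["deltas"]}

```bash
mkdir -p pics; ls
python3 - <<'E'
from workcell import readout, viewer, robot, models
import cv2
for n in("scene","top"):
    im=viewer.snapshot(n); cv2.imwrite(f"pics/{n}0.png",im)
    c=viewer.camera_model(n); print(n,c)
    for l in["needle_box_center","doorway","hinge","mouth","roof"]:
        print(l,[(r["position"],round(r["conf"],2)) for r in models.spot_point(n,l)[:3]])
print(readout.read_state())
E
```

```text
pics
scene {'mtx': array([[472.40177134,   0.        , 320.60027728],
       [  0.        , 472.40177134, 241.33739872],
       [  0.        ,   0.        ,   1.        ]]), 'R': array([[ 4.39757109e-01, -8.98116473e-01,  6.97442603e-04],
       [-6.67435263e-01, -3.27324918e-01, -6.68871115e-01],
       [ 6.00952457e-01,  2.93675330e-01, -7.43378064e-01]]), 't': array([-0.27175476,  0.37887226,  1.02683274])}
needle_box_center [([269.7, 265.2], 0.88), ([345.6, 292.5], 0.8)]
doorway [([230.2, 247.6], 0.65)]
hinge [([227.9, 233.3], 0.7), ([270.0, 267.3], 0.25)]
mouth [([218.4, 202.7], 0.53)]
roof [([204.5, 221.3], 0.82)]
top {'mtx': array([[539.41991969,   0.        , 321.65836122],
       [  0.        , 539.41991969, 236.11813425],
       [  0.        ,   0.        ,   1.        ]]), 'R': array([[-8.64554065e-04, -9.99996285e-01,  2.58516901e-03],
       [-9.82780607e-01,  3.71991376e-04, -1.84775917e-01],
       [ 1.84774269e-01, -2.70040274e-03, -9.82777278e-01]]), 't': array([-0.07196353,  0.49370198,  1.26970482])}
needle_box_center [([356.6, 256.6], 0.68), ([266.9, 263.4], 0.61), ([412.0, 248.7], 0.27)]
doorway [([213.2, 258.9], 0.73)]
hinge [([207.8, 261.3], 0.94)]
mouth []
roof [([177.6, 256.2], 0.84)]
{'clock': 0.6, 'joints': array([ 1.22440684e+00,  2.99869147e-01,  1.52097157e+00,  5.92551900e-06,
        1.32070349e+00, -6.66008947e-02]), 'joint_velocities': array([-5.50738399e-04, -5.01750253e-04,  1.07106348e-04,  4.49562409e-06,
        4.71893104e-04,  5.12756665e-04]), 'effort': array([ 2.50243618e-03, -5.31483042e+01, -3.52827430e+01,  7.09692040e-02,
        2.14389298e-02,  2.75517857e-05]), 'tool_pos': array([0.15188614, 0.52861327, 0.21647455]), 'orientation': array([1.39439171e-01, 9.90230638e-01, 2.42958399e-05, 2.15660771e-06]), 'wrist_force': array([-0.20012839,  0.18798462,  0.17197441]), 'torque': array([-0.04086265,  0.01485035,  0.03581345]), 'gripper_width': 1.0032852704673911}
```

View pics/scene0.png

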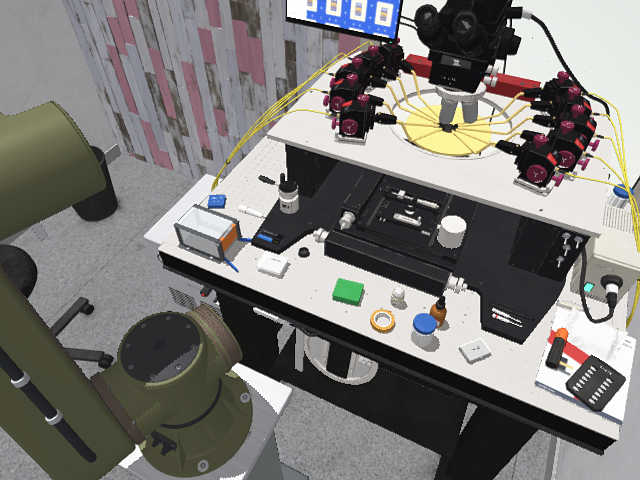

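View pics/top0.png

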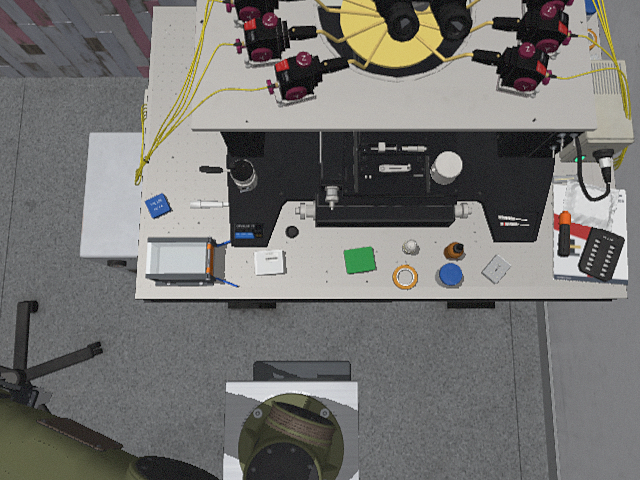

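Run:
```python
import cv2
im=cv2.imread("pics/top0.png")[200:320,130:430]; cv2.imwrite("pics/top0c.png",cv2.resize(im,(780,312),interpolation=cv2.INTER_CUBIC))
im=cv2.imread("pics/scene0.png")[180:340,150:400]; cv2.imwrite("pics/scene0c.png",cv2.resize(im,(800,512),interpolation=cv2.INTER_CUBIC))
```

```text
(no output)
```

View pics/top0c.png

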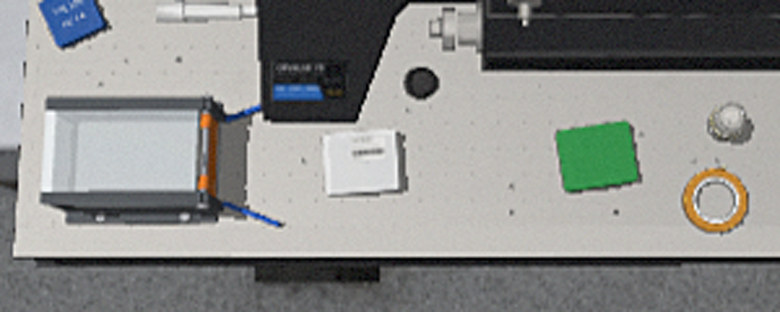

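View pics/scene0c.png

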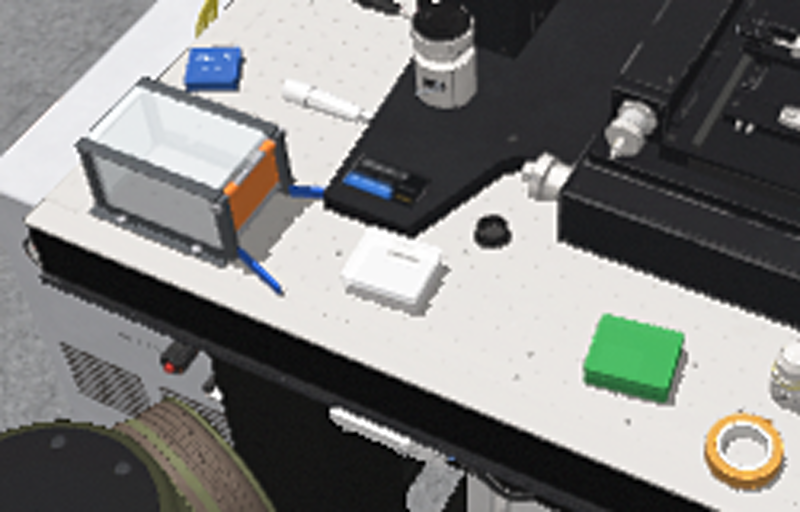

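The pictures show the store at the left (top view: hinge at about (208,261), inward is image-left, about +y). The white-labelled needle box is at (269,263) in top and (270,265) in scene, and the green look-alike is at (360,260). The cap is at (292,232). Next I'll measure them.

```bash
cat > h.py <<'E'
import numpy as np, cv2
from workcell import readout, viewer, robot, models
C={n:viewer.camera_model(n) for n in("scene","top")}
def P(n): c=C[n]; return c["mtx"]@np.c_[c["R"],c["t"]]
def tri(ps,pt):
    X=cv2.triangulatePoints(P("scene"),P("top"),np.array(ps,float).reshape(2,1),np.array(pt,float).reshape(2,1)); return (X[:3]/X[3]).ravel()
def onz(n,uv,z):
    c=C[n]; d=c["R"].T@np.linalg.inv(c["mtx"])@np.array([uv[0],uv[1],1.]); o=-c["R"].T@c["t"]; return o+d*(z-o[2])/d[2]
def proj(n,X): x=P(n)@np.r_[X,1]; return x[:2]/x[2]
E
python3 - <<'E'
from h import *
np.set_printoptions(precision=4,suppress=True)
print("box",tri([269.7,265.2],[266.9,263.4]),onz("top",[266.9,263.4],.011),onz("scene",[269.7,265.2],.011))
print("hinge",tri([227.9,233.3],[207.8,261.3]),onz("top",[207.8,261.3],.07),onz("scene",[227.9,233.3],.07))
print("roof",tri([204.5,221.3],[177.6,256.2]),onz("top",[177.6,256.2],.08),onz("scene",[204.5,221.3],.08))
print("door",tri([230.2,247.6],[213.2,258.9]),onz("top",[213.2,258.9],0),onz("scene",[230.2,247.6],0))
# box outline, top
for n,roi in(("top",(245,295,240,285)),("scene",(250,295,245,285))):
    im=cv2.imread(f"pics/{n}0.png"); a,b,c,d=roi
    s=im[c:d,a:b]
    g=s.min(2); 
    m=(g>238).astype(np.uint8)
    cs,_=cv2.findContours(m,0,2); k=max(cs,key=cv2.contourArea)
    r=cv2.minAreaRect(k); bp=cv2.boxPoints(r)+[a,c]
    print(n,r[1],[onz(n,p,.022)[:2] for p in bp])
    W=np.array([onz(n,p+np.array([a,c]),.022)[:2] for p in k.reshape(-1,2)],np.float32)
    print(cv2.minAreaRect(W*1000))
for n in("cap",): 
    for c in("scene","top"): print(n,[(onz(c,r["position"],0)[:2],r["conf"]) for r in models.spot_point(c,n)[:2]])
E
python3 - <<'E'
import cv2
im=cv2.imread("pics/top0.png")[225:300,135:300]; cv2.imwrite("pics/t2.png",cv2.resize(im,None,fx=4.8,fy=4.8,interpolation=cv2.INTER_NEAREST))
im=cv2.imread("pics/scene0.png")[195:285,170:300]; cv2.imwrite("pics/s2.png",cv2.resize(im,None,fx=6,fy=6,interpolation=cv2.INTER_NEAREST))
E
```

```text
box [0.4319 0.0644 0.0058] [0.4314 0.0636 0.011 ] [0.4281 0.0623 0.011 ]
hinge [0.4299 0.1942 0.0745] [0.4285 0.1979 0.07  ] [0.4356 0.1934 0.07  ]
roof [0.4382 0.2682 0.0811] [0.4392 0.2674 0.08  ] [0.4381 0.2705 0.08  ]
door [ 0.4436  0.2007 -0.0009] [0.4444 0.1993 0.    ] [0.4419 0.2018 0.    ]
top (0.0, 0.0) [array([0.4062, 0.0888]), array([0.4062, 0.0888]), array([0.4062, 0.0888]), array([0.4062, 0.0888])]
((406.2136535644531, 88.76651000976562), (0.0, 0.0), 0.0)
scene (26.56313133239746, 17.39252471923828) [array([0.4041, 0.0886]), array([0.4617, 0.1057]), array([0.4658, 0.0278]), array([0.409 , 0.0132])]
((435.07244873046875, 58.688018798828125), (57.933982849121094, 70.53617858886719), 3.6916677951812744)
cap [(array([0.5209, 0.0011]), 0.53), (array([0.5027, 0.2433]), 0.17)]
cap [(array([0.5851, 0.3412]), 0.65), (array([0.5243, 0.0083]), 0.61)]
```

View pics/t2.png

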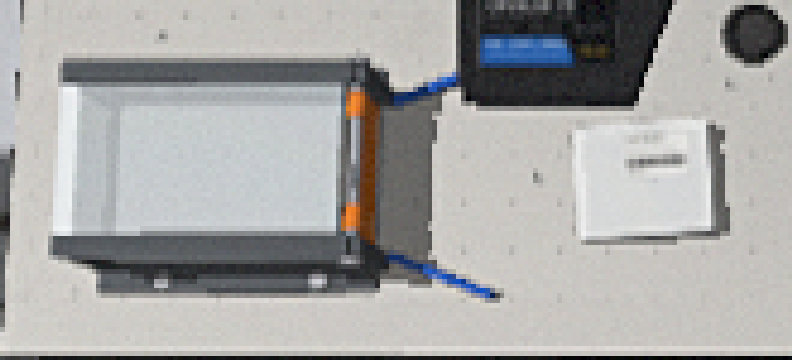

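View pics/s2.png

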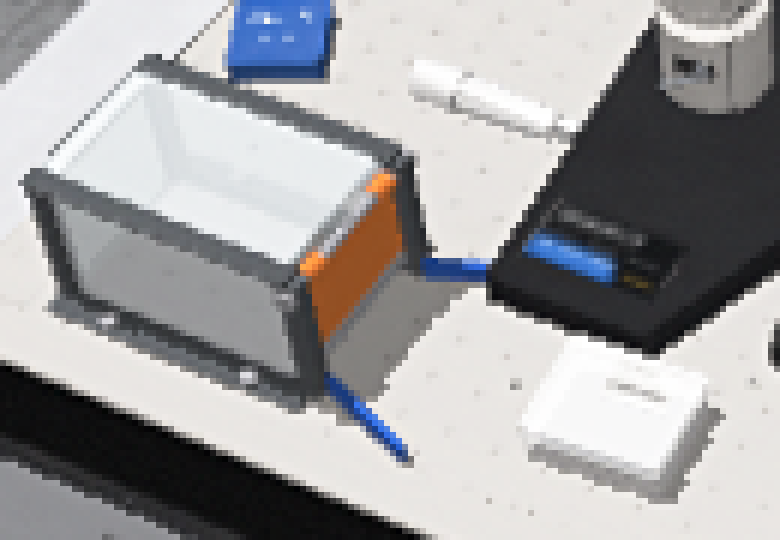

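```bash
cat > ov.py <<'E'
from h import *
def frame(x,y,yaw):  # yaw: rotation of inward dir from +y
    c,s=np.cos(yaw),np.sin(yaw)
    i=np.array([-s,c,0]); l=np.array([-c,-s,0])  # inward, left
    return np.array([x,y,0]),i,l
def overlay(name,src,out,roi,f,door,box):
    im=cv2.imread(src); a,b,c,d=roi; im=cv2.resize(im[c:d,a:b],None,fx=f,fy=f,interpolation=cv2.INTER_CUBIC)
    def L(p,q,col):
        p=(proj(name,p)-[a,c]+.5)*f; q=(proj(name,q)-[a,c]+.5)*f
        cv2.line(im,tuple(int(v) for v in p),tuple(int(v) for v in q),col,1,cv2.LINE_AA)
    o,i,l=frame(*door); Z=np.array([0,0,1.])
    g=lambda X,Y,z:o+i*X+l*Y+Z*z
    L(g(0,-.035,.07),g(0,.035,.07),(0,0,255))
    for s in(-1,1):
        L(g(0,.038*s,0),g(0,.038*s,.077),(0,0,255)); L(g(0,.038*s,.0),g(-.06,.058*s,.0),(255,0,255)); L(g(0,.038*s,.012),g(-.06,.058*s,.012),(255,0,255))
        L(g(0,.038*s,.08),g(.145,.038*s,.08),(0,0,255)); L(g(0,.056*s,0),g(.145,.056*s,0),(0,160,0))
    L(g(.145,-.038,.08),g(.145,.038,.08),(0,0,255))
    x,y,w=box; ca,sa=np.cos(w),np.sin(w)
    for z in(0,.022):
        k=[np.array([x+ca*u-sa*v,y+sa*u+ca*v,z]) for u,v in((.0295,.0355),(-.0295,.0355),(-.0295,-.0355),(.0295,-.0355))]
        for j in range(4): L(k[j],k[(j+1)%4],(0,200,0) if z else (200,120,0))
    cv2.imwrite(out,im)
E
python3 - <<'E'
from ov import *
np.set_printoptions(precision=4,suppress=True)
print("plate",tri([251.2,240],[231.5,246.5]),tri([278.3,251.7],[267.7,246.5]))
d=(.437,.198,0.0); b=(.433,.062,np.radians(3.7))
overlay("top","pics/top0.png","pics/to1.png",(135,300,225,300),4.8,d,b)
overlay("scene","pics/scene0.png","pics/so1.png",(170,300,195,285),6,d,b)
E
```

```text
plate [0.4719 0.1487 0.0281] [0.4725 0.0606 0.0221]
```

View pics/to1.png

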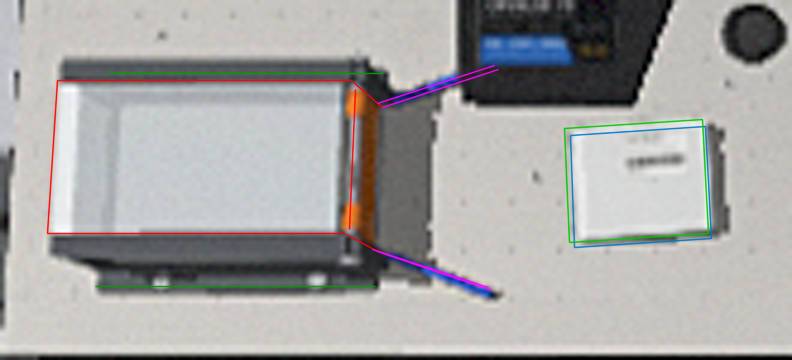

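View pics/so1.png

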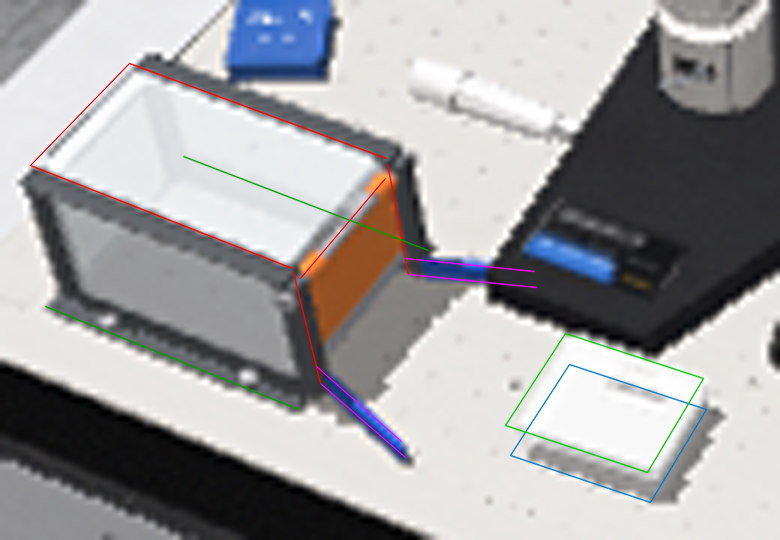

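Run:
```python
import cv2
im=cv2.imread("pics/top0.png")[150:280,220:350]; cv2.imwrite("pics/t3.png",cv2.resize(im,None,fx=4.6,fy=4.6,interpolation=cv2.INTER_CUBIC))
im=cv2.imread("pics/scene0.png")[165:285,240:400]; cv2.imwrite("pics/s3.png",cv2.resize(im,None,fx=5,fy=5,interpolation=cv2.INTER_CUBIC))
```

```text
(no output)
```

View pics/t3.png

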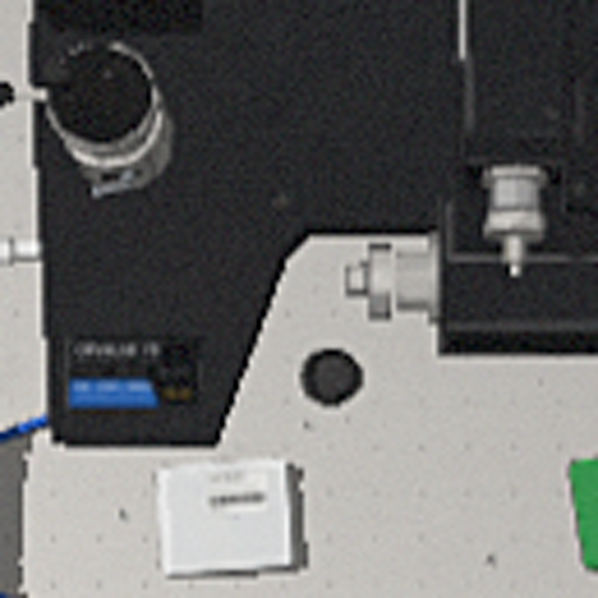

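View pics/s3.png

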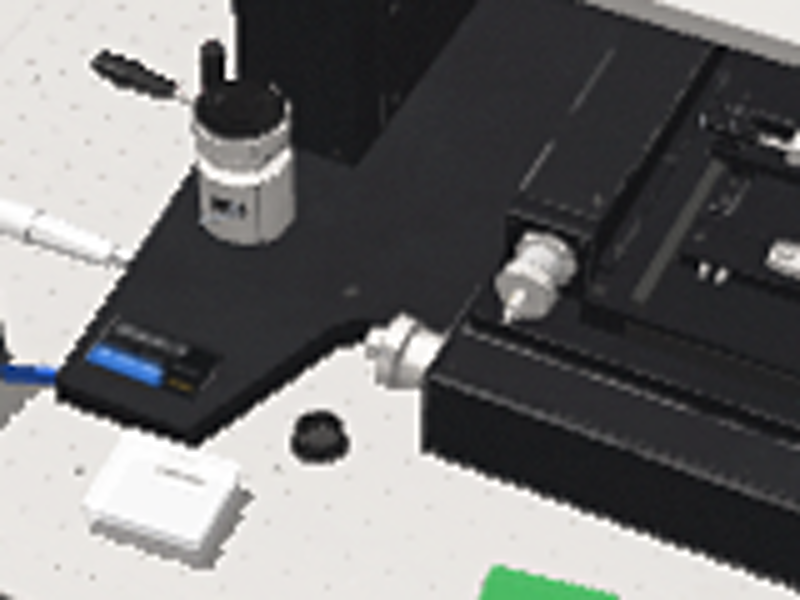

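Run:
```python
from h import *
np.set_printoptions(precision=4,suppress=True)
print("block",tri([325.6,239.4],[315.7,220]))
print("knob",tri([321,235],[310.2,209.8]))
print("knob2 tip",tri([240+508/5,165+315/5],[220+515/4.6,150+272/4.6]))
print("bottletop",tri([240+240/5,165+110/5],[220+100/4.6,150+95/4.6]))
print("bottle base",tri([240+245/5,165+235/5],[220+130/4.6,150+185/4.6]))
for l in["cap","objective","dropper","jar","tape","grey_box","blue_box"]:
    for c in("scene","top"): print(l,c,[(onz(c,r["position"],0)[:2],round(r["conf"],2)) for r in models.spot_point(c,l)[:2]])
```

```text
block [ 0.5276 -0.0584  0.0762]
knob [ 0.5529 -0.0402  0.0621]
knob2 tip [ 0.543  -0.0966  0.1236]
bottletop [0.642  0.1179 0.1036]
bottle base [0.6165 0.1092 0.0277]
cap scene [(array([0.5209, 0.0011]), 0.53), (array([0.5027, 0.2433]), 0.17)]
cap top [(array([0.5851, 0.3412]), 0.65), (array([0.5243, 0.0083]), 0.61)]
objective scene [(array([ 0.4691, -0.2958]), 0.69)]
objective top [(array([0.592 , 0.3444]), 0.59)]
dropper scene [(array([ 0.4689, -0.3972]), 0.61)]
dropper top [(array([ 0.4466, -0.3989]), 0.77)]
jar scene [(array([ 0.4124, -0.379 ]), 0.7)]
jar top [(array([ 0.4045, -0.3815]), 0.58)]
tape scene [(array([ 0.3991, -0.2722]), 0.92)]
tape top [(array([ 0.3978, -0.2772]), 0.73)]
grey_box scene [(array([ 0.4196, -0.4984]), 0.8)]
grey_box top [(array([ 0.417, -0.496]), 0.94)]
blue_box scene [(array([0.5833, 0.3452]), 0.67)]
blue_box top [(array([0.5859, 0.3387]), 0.93), (array([ 0.4767, -0.2916]), 0.46)]
```

```bash
cat >> h.py <<'E'
from scipy.spatial.transform import Rotation as Rn
def lean(deg):
    a=np.radians(deg); z=np.array([0,np.sin(a),-np.cos(a)]); y=np.array([1.,0,0]); return Rn.from_matrix(np.c_[np.cross(y,z),y,z])
def delta(tip,deg):
    s=readout.read_state(); R0=Rn.from_quat(s["orientation"]); R1=lean(deg)
    tcp=np.array(tip)-R1.as_matrix()[:,2]*.011
    return np.round(np.r_[R0.inv().apply(tcp-s["tool_pos"]),(R0.inv()*R1).as_rotvec()],4)
def tipst():
    s=readout.read_state(); R0=Rn.from_quat(s["orientation"]); M=R0.as_matrix()
    print("t",s["clock"],"tip",np.round(s["tool_pos"]+M[:,2]*.011,4),"lean",np.degrees(np.arctan2(M[1,2],-M[2,2])).round(2),"z",M[:,2].round(3),"y",M[:,1].round(3),"j",s["joints"].round(3),"F",s["wrist_force"].round(2),"w",round(s["gripper_width"],3))
E
python3 - <<'E'
from h import *
print(delta([.43,-.05,.24],0).tolist())
E
```

```text
[-0.4271, -0.4793, -0.0345, -0.0, 0.0, 1.291]
```

Request:
jog_arm(
  deltas=[
    [[-0.427,-0.479,-0.034,0,0,1.291,0.28],[-0.427,-0.479,-0.034,0,0,1.291,0.28],[-0.427,-0.479,-0.034,0,0,1.291,0.28],[-0.427,-0.479,-0.034,0,0,1.291,0.28],[-0.427,-0.479,-0.034,0,0,1.291,0.28],[-0.427,-0.479,-0.034,0,0,1.291,0.28],[-0.427,-0.479,-0.034,0,0,1.291,0.28],[-0.427,-0.479,-0.034,0,0,1.291,0.28],[-0.427,-0.479,-0.034,0,0,1.291,0.28],[-0.427,-0.479,-0.034,0,0,1.291,0.28],[-0.427,-0.479,-0.034,0,0,1.291,0.28],[-0.427,-0.479,-0.034,0,0,1.291,0.28],[-0.427,-0.479,-0.034,0,0,1.291,0.28],[-0.427,-0.479,-0.034,0,0,1.291,0.28]],
  ],
)

```text
clock: 3.15
tool_pos: [0.4297, -0.0485, 0.2506]
orientation: [0.706, 0.708, 0.0, 0.0]
wrist_force: [1.3, 0.2, 0.2]
gripper_width: 0.281
```

Run:
```python
from h import *
tipst()
print(delta([.43,-.03,.20],46).tolist())
```

```text
t 3.15 tip [ 0.4297 -0.0485  0.2396] lean 0.0 z [ 0.  0. -1.] y [1.    0.002 0.   ] j [-0.197  0.005  1.78   0.     1.356 -0.199] F [1.34 0.18 0.18] w 0.281
[0.0106, 0.0003, 0.043, -0.0004, 0.8028, 0.0019]
```

Request:
jog_arm(
  deltas=[
    [[0.011,0,0.043,0,0.803,0.002,0.28],[0.011,0,0.043,0,0.803,0.002,0.28],[0.011,0,0.043,0,0.803,0.002,0.28],[0.011,0,0.043,0,0.803,0.002,0.28],[0.011,0,0.043,0,0.803,0.002,0.28],[0.011,0,0.043,0,0.803,0.002,0.28],[0.011,0,0.043,0,0.803,0.002,0.28],[0.011,0,0.043,0,0.803,0.002,0.28]],
  ],
)

```text
clock: 4.15
tool_pos: [0.4301, -0.0381, 0.208]
orientation: [0.651, 0.651, 0.276, -0.276]
wrist_force: [-0.1, -0.1, -0.0]
gripper_width: 0.279
```

Run:
```python
from h import *
tipst()
for n in("scene","top"): cv2.imwrite(f"pics/{n}1.png",viewer.snapshot(n))
print(delta([.43,.0,.05],46).tolist())
```

```text
t 4.15 tip [ 0.4301 -0.0302  0.2003] lean 45.89 z [ 0.001  0.718 -0.696] y [ 1. -0.  0.] j [-0.557  0.252  1.8    0.656  1.585 -0.719] F [-0.11 -0.07 -0.02] w 0.279
[-0.0868, -0.0001, 0.1263, 0.0006, 0.0011, -0.0007]
```

View pics/scene1.png

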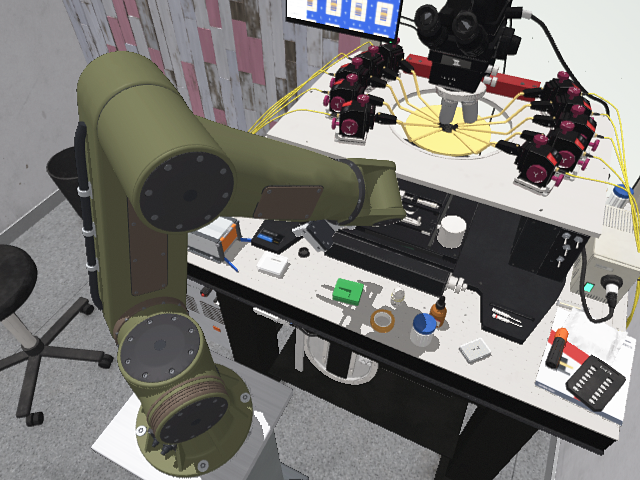

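View pics/top1.png

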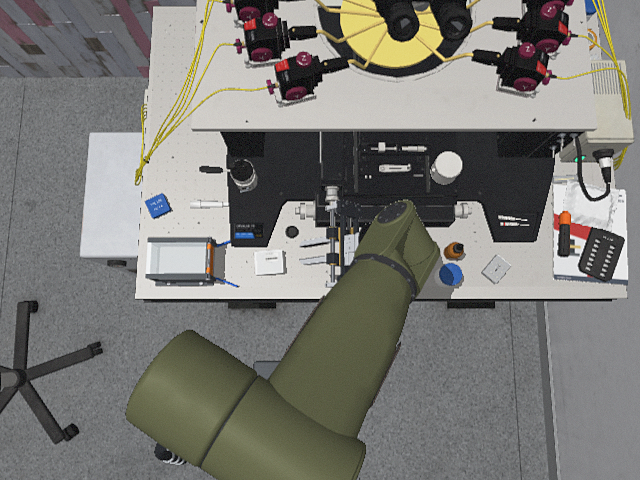

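Run:
```python
import cv2
im=cv2.imread("pics/top1.png")[180:310,260:480]; cv2.imwrite("pics/t4.png",cv2.resize(im,None,fx=3.6,fy=3.6,interpolation=cv2.INTER_CUBIC))
im=cv2.imread("pics/scene1.png")[150:340,260:480]; cv2.imwrite("pics/s4.png",cv2.resize(im,None,fx=3.1,fy=3.1,interpolation=cv2.INTER_CUBIC))
```

```text
(no output)
```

View pics/t4.png

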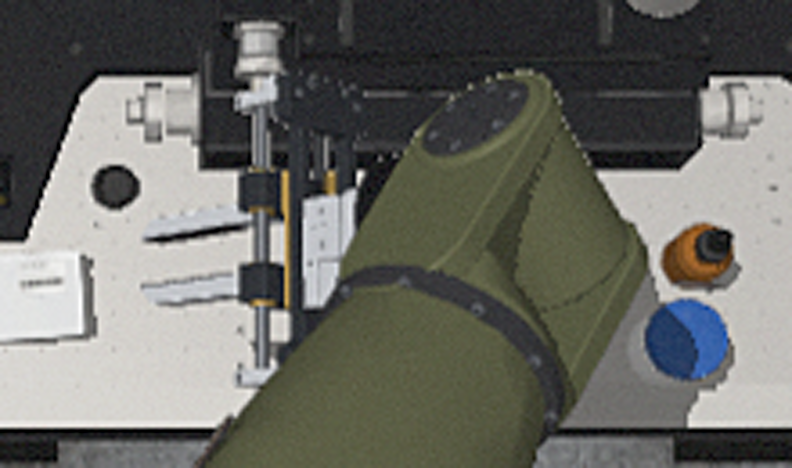

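View pics/s4.png

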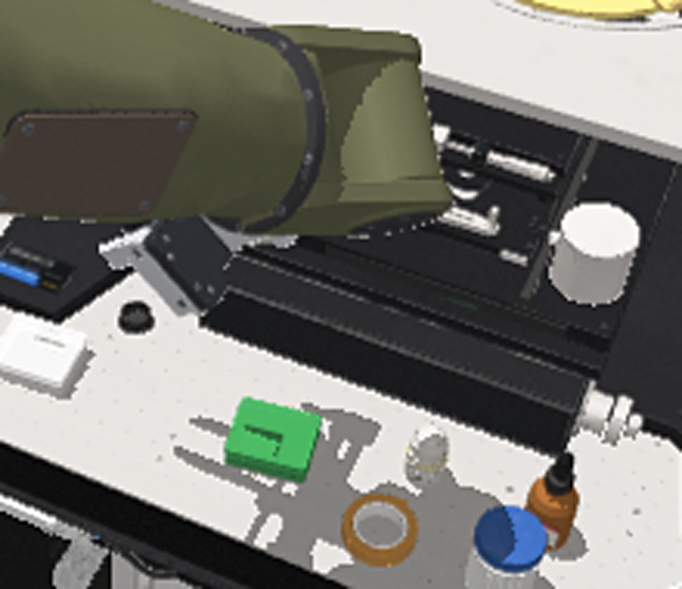

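Run:
```python
from h import *
np.set_printoptions(precision=3,suppress=True)
print(tri([404.2,216],[440,250]), tri([260+140/3.1,150+25/3.1][:2],[440,250]))
# rod end points at their heights
for z in (.25,.28,.31): print(z,onz("top",[260+255/3.6,180+380/3.6],z),onz("top",[260+258/3.6,180+98/3.6],z))
```

```text
[ 0.406 -0.285  0.374] [ 0.332 -0.196  0.576]
0.25 [ 0.354 -0.09   0.25 ] [ 0.516 -0.093  0.25 ]
0.28 [ 0.351 -0.09   0.28 ] [ 0.509 -0.092  0.28 ]
0.31 [ 0.348 -0.089  0.31 ] [ 0.502 -0.091  0.31 ]
```

Request:
jog_arm(
  deltas=[
    [[-0.029,0,0.042,0,0,0,0.28],[-0.058,0,0.084,0,0,0,0.28],[-0.087,0,0.126,0,0,0,0.28],[-0.087,0,0.126,0,0,0,0.28],[-0.087,0,0.126,0,0,0,0.28],[-0.087,0,0.126,0,0,0,0.28]],
  ],
)

```text
clock: 5.0
tool_pos: [0.4309, -0.0092, 0.0591]
orientation: [0.651, 0.651, 0.277, -0.275]
wrist_force: [0.0, -0.1, -0.2]
gripper_width: 0.281
```

Run:
```python
from h import *
tipst()
for n in("scene","top"): cv2.imwrite(f"pics/{n}2.png",viewer.snapshot(n))
print(delta([.43,.0,.011],46).tolist())
im=cv2.imread("pics/top2.png")[180:310,240:460]; cv2.imwrite("pics/t5.png",cv2.resize(im,None,fx=3.6,fy=3.6,interpolation=cv2.INTER_CUBIC))
im=cv2.imread("pics/scene2.png")[150:340,230:450]; cv2.imwrite("pics/s5.png",cv2.resize(im,None,fx=3.1,fy=3.1,interpolation=cv2.INTER_CUBIC))
```

```text
t 5.0 tip [ 0.4309 -0.0013  0.0514] lean 45.92 z [ 0.003  0.718 -0.696] y [ 1.    -0.002  0.002] j [-0.505  0.485  1.912  0.716  1.289 -0.906] F [ 0.04 -0.05 -0.22] w 0.281
[-0.028, -0.0006, 0.0285, 0.0025, 0.001, -0.0004]
```

View pics/t5.png

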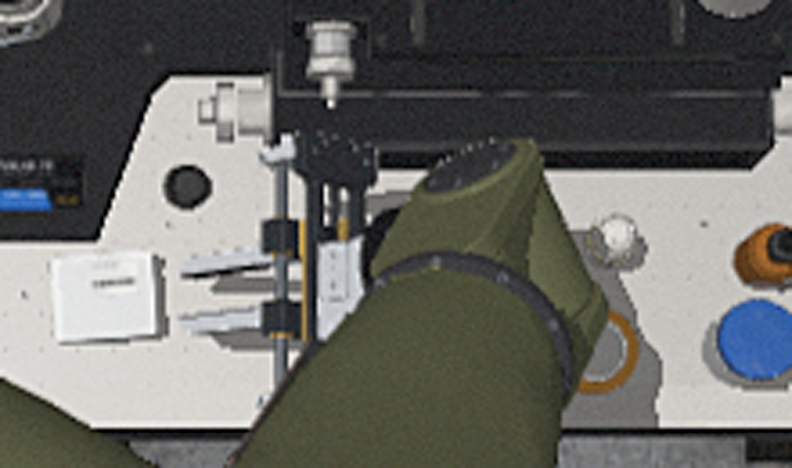

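View pics/s5.png

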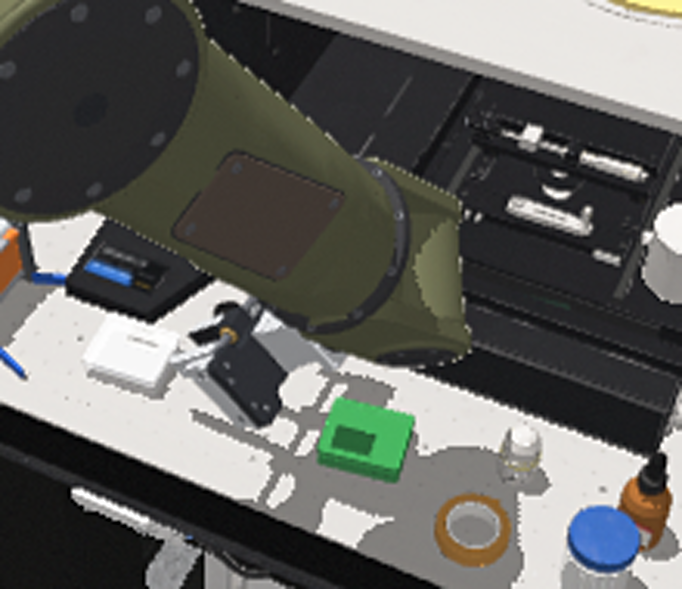

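Top view: the fingertips at crop (185,268) and (185,322) are centred on the box's rear end (160, 255–338), and the rest of the hand is clear. Now going down.

Request:
jog_arm(
  deltas=[
    [[-0.014,0,0.014,0.001,0,0,0.28],[-0.025,-0.001,0.025,0.0025,0,0,0.28],[-0.028,-0.001,0.0285,0.0025,0.001,0,0.28],[-0.028,-0.001,0.0285,0.0025,0.001,0,0.28]],
  ],
)

```text
clock: 5.6
tool_pos: [0.429, -0.0074, 0.0175]
orientation: [0.651, 0.65, 0.276, -0.278]
wrist_force: [-0.1, 0.8, 0.2]
gripper_width: 0.282
```

Run:
```python
from h import *
tipst()
for d in([.4315,.05,.011],[.4315,.08,.011]): print(delta(d,46).tolist())
```

```text
t 5.6 tip [0.4289 0.0005 0.0098] lean 46.08 z [-0.002  0.72  -0.694] y [ 1.    -0.    -0.003] j [-0.503  0.573  1.914  0.734  1.226 -0.966] F [-0.11  0.79  0.2 ] w 0.282
[0.0352, 0.0025, 0.0348, -0.0019, -0.0014, -0.002]
[0.056, 0.0025, 0.0564, -0.0019, -0.0014, -0.002]
```

Request:
jog_arm(
  deltas=[
    [[0.007,0.001,0.007,-0.001,0,-0.001,0.28],[0.014,0.001,0.014,-0.002,-0.001,-0.002,0.28],[0.02,0.002,0.02,-0.002,-0.001,-0.002,0.28],[0.026,0.002,0.026,-0.002,-0.001,-0.002,0.28],[0.033,0.002,0.033,-0.002,-0.001,-0.002,0.28],[0.039,0.003,0.039,-0.002,-0.001,-0.002,0.28],[0.042,0.003,0.042,-0.002,-0.001,-0.002,0.28],[0.042,0.003,0.042,-0.002,-0.001,-0.002,0.28]],
  ],
)

```text
clock: 6.6
tool_pos: [0.4319, 0.0522, 0.0185]
orientation: [0.651, 0.651, 0.276, -0.276]
wrist_force: [-0.4, -0.0, -0.1]
gripper_width: 0.28
```

Run:
```python
from ov import *
tipst()
for n in("scene","top"): cv2.imwrite(f"pics/{n}3.png",viewer.snapshot(n))
d=(.4365,.197,0); b=(.434,.066+.0355,0)
overlay("top","pics/top3.png","pics/to3.png",(135,300,225,300),4.8,d,b)
overlay("scene","pics/scene3.png","pics/so3.png",(170,300,195,285),6,d,b)
```

```text
t 6.6 tip [0.4319 0.0601 0.0109] lean 46.01 z [-0.     0.719 -0.695] y [1. 0. 0.] j [-0.383  0.544  1.966  0.816  1.158 -0.93 ] F [-0.36 -0.05 -0.13] w 0.28
```

View pics/to3.png

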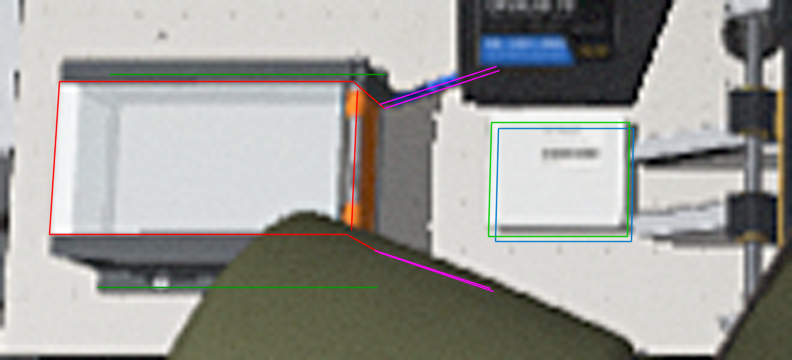

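View pics/so3.png

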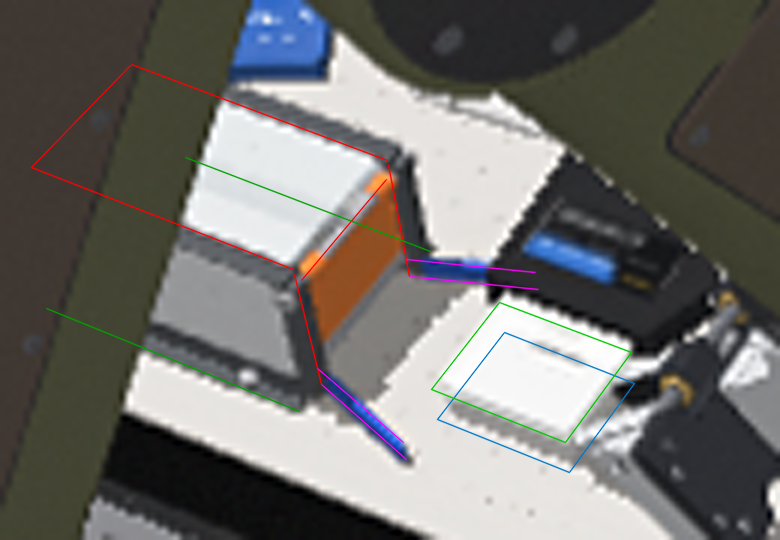

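Both views show the box squared up at about x=.434, y=.101, in line with the doorway (x≈.4365). I'll push on into the flap.

Request:
jog_arm(
  deltas=[
    [[0.0075,0,0.0078,0,0,0,0.28],[0.0155,0,0.016,0,0,0,0.28],[0.023,0.0005,0.024,0,0,0,0.28],[0.031,0.0005,0.032,0,0,0,0.28],[0.0385,0.001,0.04,0,0,0,0.28],[0.046,0.001,0.048,0,0,0,0.28],[0.054,0.0015,0.056,0,0,0,0.28],[0.062,0.0015,0.064,0,0,0,0.28],[0.0695,0.002,0.072,0,0,0,0.28],[0.0765,0.002,0.079,0,0,0,0.28],[0.0765,0.002,0.079,0,0,0,0.28]],
  ],
)

```text
clock: 8.07
tool_pos: [0.4337, 0.1626, 0.0187]
orientation: [0.65, 0.651, 0.276, -0.276]
wrist_force: [-0.1, 0.5, -0.8]
gripper_width: 0.28
```

Run:
```python
from ov import *
tipst()
for n in("scene","top"): cv2.imwrite(f"pics/{n}4.png",viewer.snapshot(n))
d=(.4365,.197,0); b=(.436,.175+.0355,0)
overlay("top","pics/top4.png","pics/to4.png",(135,300,225,300),4.8,d,b)
overlay("scene","pics/scene4.png","pics/so4.png",(170,300,195,285),6,d,b)
```

```text
t 8.075 tip [0.4337 0.1705 0.011 ] lean 46.01 z [-0.     0.719 -0.695] y [1.    0.001 0.   ] j [-0.14   0.519  2.013  0.978  1.033 -0.851] F [-0.05  0.48 -0.76] w 0.28
```

View pics/to4.png

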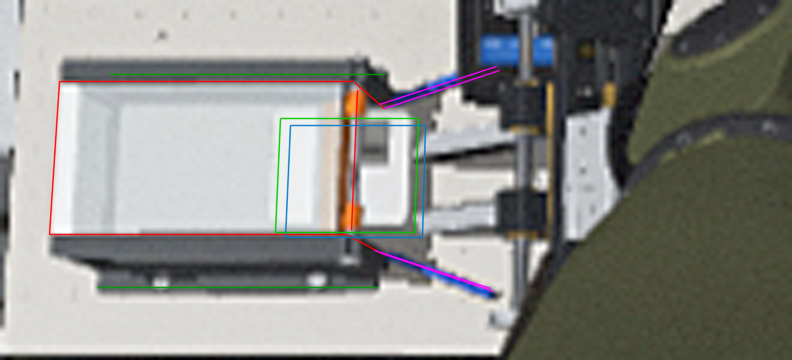

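View pics/so4.png

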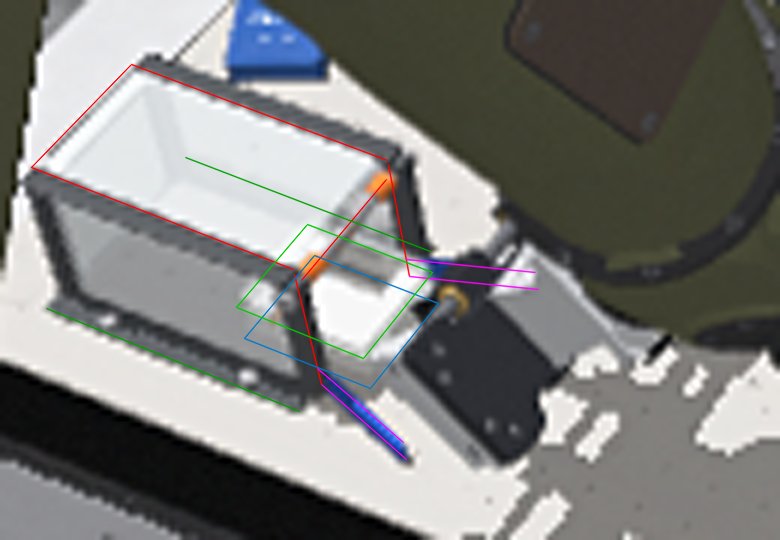

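The box is square in the doorway and the flap is open. Its rear end is at about y≈.175. Pushing through.

Request:
jog_arm(
  deltas=[
    [[0.007,0,0.0072,0,0,0,0.28],[0.014,0,0.0144,0,0,0,0.28],[0.021,0,0.0216,0,0,0,0.28],[0.028,0,0.029,0,0,0,0.28],[0.035,0,0.036,0,0,0,0.28],[0.039,0,0.0405,0,0,0,0.28]],
  ],
)

```text
clock: 8.93
tool_pos: [0.4339, 0.2188, 0.0186]
orientation: [0.651, 0.651, 0.276, -0.276]
wrist_force: [-0.4, -1.0, 1.0]
gripper_width: 0.277
```

Run:
```python
from ov import *
tipst()
for n in("scene","top"): cv2.imwrite(f"pics/{n}5.png",viewer.snapshot(n))
d=(.4365,.197,0); b=(.4375,.230+.0355,0)
overlay("top","pics/top5.png","pics/to5.png",(135,300,225,300),4.8,d,b)
overlay("scene","pics/scene5.png","pics/so5.png",(170,300,195,285),6,d,b)
```

```text
t 8.925 tip [0.4339 0.2268 0.011 ] lean 46.01 z [ 0.     0.719 -0.695] y [1. 0. 0.] j [-0.01   0.52   2.012  1.059  0.97  -0.805] F [-0.36 -1.01  0.98] w 0.277
```

View pics/to5.png

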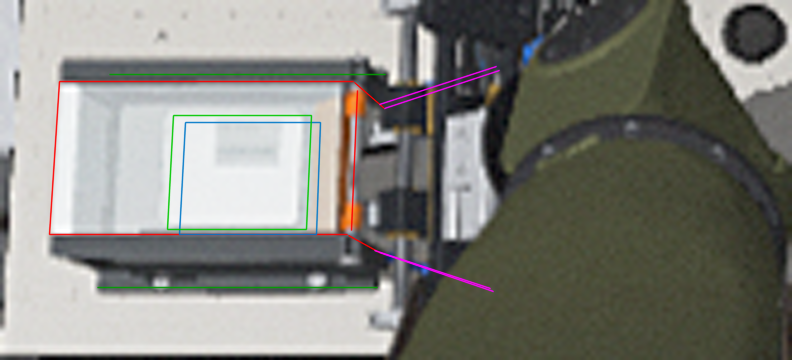

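View pics/so5.png

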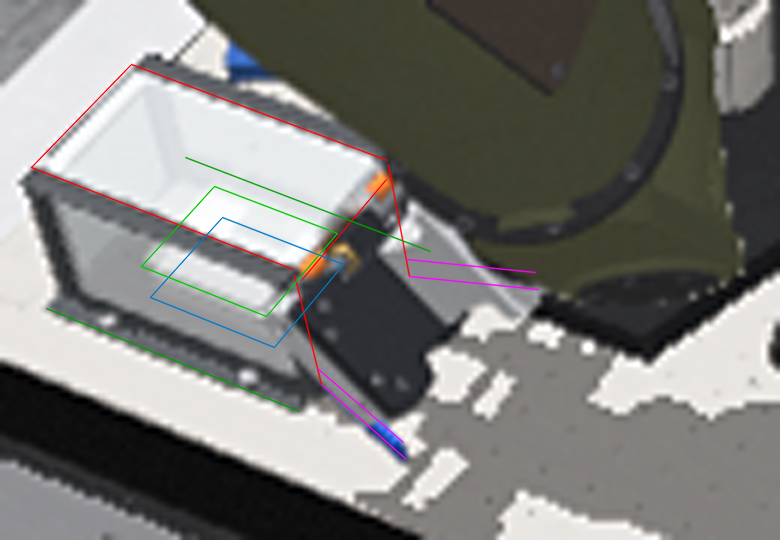

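The box's rear end is now about 35–38 mm past the doorway, and the forces are small. I'll draw straight back out, then lift.

Request:
jog_arm(
  deltas=[
    [[-0.01,0,-0.0103,0,0,0,0.28],[-0.024,0,-0.0248,0,0,0,0.28],[-0.038,0,-0.0393,0,0,0,0.28],[-0.052,0,-0.0538,0,0,0,0.28],[-0.066,0,-0.0683,0,0,0,0.28],[-0.08,0,-0.0828,0,0,0,0.28],[-0.094,0,-0.0972,0,0,0,0.28],[-0.094,0,-0.0972,0,0,0,0.28],[-0.072,0,-0.118,0,0,0,0.28],[-0.05,0,-0.139,0,0,0,0.28],[-0.022,0,-0.166,0,0,0,0.28],[-0.022,0,-0.166,0,0,0,0.28],[-0.022,0,-0.166,0,0,0,0.28],[-0.022,0,-0.166,0,0,0,0.28]],
  ],
)

```text
clock: 10.78
tool_pos: [0.4334, 0.0836, 0.1172]
orientation: [0.651, 0.651, 0.276, -0.277]
wrist_force: [0.1, -0.6, -1.3]
gripper_width: 0.281
```

Run:
```python
from ov import *
tipst()
for n in("scene","top"): cv2.imwrite(f"pics/{n}6.png",viewer.snapshot(n))
d=(.4365,.197,0); b=(.4375,.235+.0355,0)
overlay("top","pics/top6.png","pics/to6.png",(135,300,225,300),4.8,d,b)
overlay("scene","pics/scene6.png","pics/so6.png",(170,300,195,285),6,d,b)
for n in("scene","top"):
    print(n,[(onz(n,r["position"],.011).round(4),round(r["conf"],2)) for r in models.spot_point(n,"needle_box_center")[:3]])
    for l in["cap","objective","tape"]: print(l,[(onz(n,r["position"],0)[:2].round(4),round(r["conf"],2)) for r in models.spot_point(n,l)[:2]])
```

```text
t 10.775 tip [0.4334 0.0915 0.1096] lean 46.04 z [-0.001  0.72  -0.694] y [ 1.    -0.    -0.001] j [-0.316  0.324  1.967  0.796  1.278 -0.727] F [ 0.09 -0.63 -1.35] w 0.281
scene [(array([ 0.4442, -0.165 ,  0.011 ]), 0.57)]
cap [(array([0.5119, 0.0044]), 0.44)]
objective [(array([ 0.4709, -0.2981]), 0.71), (array([0.4937, 0.2359]), 0.64)]
tape [(array([ 0.3945, -0.2801]), 0.94)]
top [(array([ 0.4013, -0.3726,  0.011 ]), 0.64)]
cap [(array([ 0.4241, -0.495 ]), 0.6), (array([0.5207, 0.0062]), 0.58)]
objective [(array([ 0.4718, -0.2945]), 0.65)]
tape [(array([ 0.3978, -0.2737]), 0.77)]
```

View pics/to6.png

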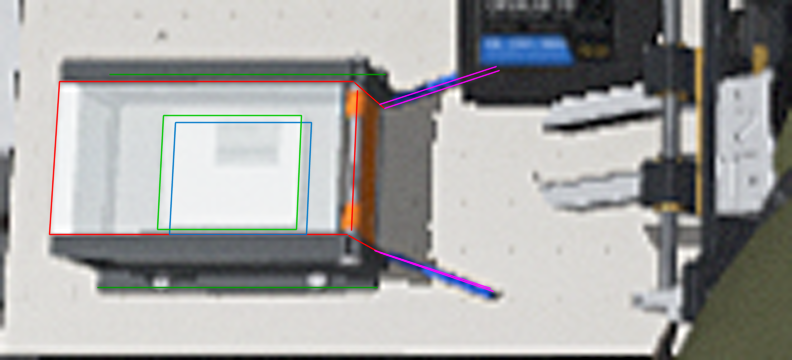

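View pics/so6.png

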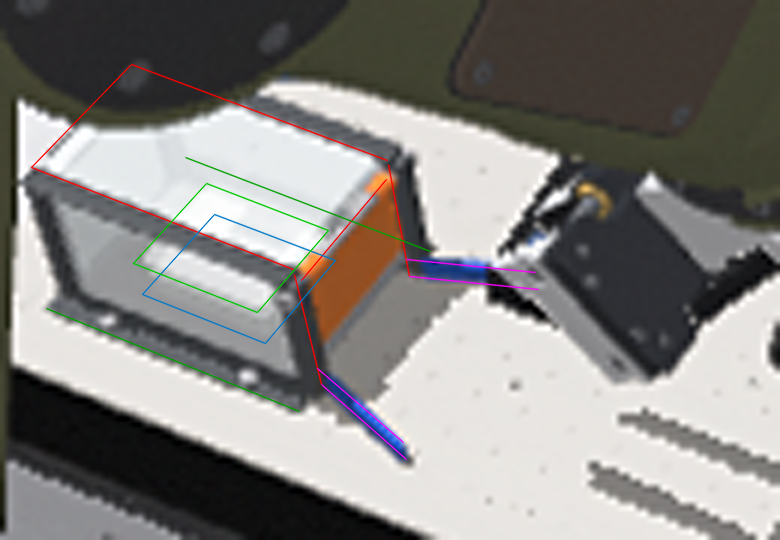

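View pics/scene6.png

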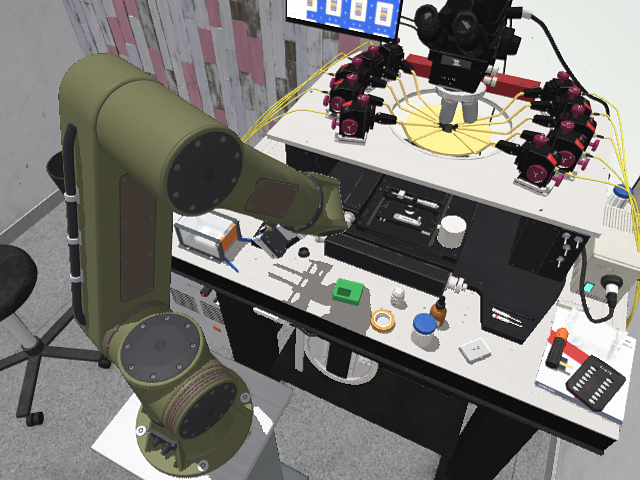

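The flap hangs orange and upright in both views, as at the start, and the box lies inside. I'll wait one more second, compare with the first picture, then hand in.

Request:
jog_arm(
  deltas=[
    [[0,0,0,0,0,0,0.28],[0,0,0,0,0,0,0.28],[0,0,0,0,0,0,0.28],[0,0,0,0,0,0,0.28],[0,0,0,0,0,0,0.28],[0,0,0,0,0,0,0.28],[0,0,0,0,0,0,0.28],[0,0,0,0,0,0,0.28]],
  ],
)

```text
clock: 12.28
tool_pos: [0.4339, 0.0835, 0.1181]
orientation: [0.651, 0.651, 0.276, -0.276]
wrist_force: [0.4, 0.1, 0.5]
gripper_width: 0.281
```

Run:
```python
from h import *
tipst()
for n,(a,b,c,d) in(("scene",(215,245,215,260)),("top",(200,220,235,285))):
    A=cv2.imread(f"pics/{n}0.png")[c:d,a:b]; B=viewer.snapshot(n)[c:d,a:b]
    o=lambda I:(I[...,2].astype(int)-I[...,0]>70)
    print(n,o(A).sum(),o(B).sum(),(o(A)^o(B)).sum())
robot.sign_off()
```

```text
t 12.275 tip [0.4339 0.0914 0.1104] lean 46.01 z [ 0.     0.719 -0.695] y [ 1. -0.  0.] j [-0.316  0.322  1.967  0.796  1.278 -0.727] F [0.41 0.12 0.48] w 0.281
scene 198 197 1
top 104 108 6
the job is handed in; nothing more can be done
```

The needle box is inside the dry store with the flap shut behind it, and I handed the job in at about 12 s on the robot's clock. I pushed it flat along the table with two fingertips, leaning 46°, then drew the fingers straight out and lifted them clear.

**Last checks**
- **Box:** measured from the pictures, its rear end is about 35–38 mm inward of the doorway. Its centre is therefore about 70 mm inward, and it sits within a few mm of the middle of the lane.
- **Flap:** it matches its shut look in the first pictures to within 1 pixel (scene view) and 6 pixels (top view).
- **Forces:** readings at the end of each move were about 1.5 N at most. The hand was clear of everything at the end.
- **Other things:** the cap, tape and objective were found again where they were, within the detectors' scatter. I did not measure the others again; in the last picture the dropper, jar and grey box look unmoved, and the arm hides the blue box.

**Checks that failed or disagreed**
- The network no longer found the needle box once it was under the roof, and reported other objects instead. The box's final place therefore rests on comparing a drawn outline with the pictures.
- The network's best top-view answers for the cap (both times) and for the objective (at the start) were other objects. I ignored these.

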